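# Stand the toppled laundry caddy back up and shut its lid

## Robot

A 7-joint arm with a two-finger parallel gripper is mounted at the origin on the work surface. World frame = base frame: x ahead of the robot, y to its left, z up, the work surface at z = 0. Lengths are in m, angles in rad, forces in N, time in s.
With the tool pointing down it reaches from about 0.425 to 1.025 m from the base axis. Payload 3.6 kg.
Tool frame: the origin (TCP) lies at the very end of the fingers, on their centre line; the grasp point (between the pads) lies 19 mm behind it; z points along the fingers, y is the line along which they close (so a half turn about z gives the same grasp; the last joint's range is limited). The gripper opens to 85 mm and grips with 20 to 120 N. Pads are 22 mm wide; open, the fingers measure 114 mm over their backs; the gripper's body (76 mm by 85 mm) begins 54 mm behind the grasp point. The pads swing forward as they close: fully open they stand 13 mm farther back than shut.
Start: joints at [1.087, 0.591, 0.048, 1.609, -0.033, 0.943, -0.034], TCP at [0.276, -0.671, 0.231] pointing down, gripper open.
Joint ranges: [-2.69, 2.69], [-0.47, 2.24], [-1.27, 1.36], [0.19, 2.51], [-1.53, 4.68], [0.08, 2.07], [-3.09, 3.09]. Speed limits (rad/s): [2.57, 2.57, 3.14, 3.14, 3.14, 3.14, 3.14].

## Interface

Orientations are given as a unit quaternion [w, x, y, z].
In Python, from bench import manip, vision gives the robot as it stands. The module is installed in compiled form; this text tells all that it offers.
- The arm moves only by the tool step_arm, never from a script. Its argument "steps" is one flat list of numbers, 7 for each row, row after row: the turn, a rotation vector about the tool's x, y, z in units of 6 degrees (1.0 is 6 degrees), then the shift along the tool's x, y, z in units of 40 mm (1.0 is 40 mm), then the finger opening in mm, from 0 to 85.4. A call has 1 to 12 rows; each row is the pose to reach, as a shift and turn from the pose commanded when the call began, along the tool's axes at that moment; what a row does not reach only later rows make up. A row lasts 1/10 s, in which the tool goes at most 50 mm and 8.59 degrees, less where a joint would pass 70% of its speed; a pose out of reach is approached as far as the arm can. A call with a gripper value outside its range is refused whole. The fingers move at their own pace and stop on an object; the grip force is fixed at half the most. Time passes only in rows, so rows that repeat a pose let the fingers close. It gives the time, the measured TCP pose, the force, the opening and the grip force at its end, in the units of the state.
- manip.get_obs(): the state, without advancing time (a new reading comes with each control period).
- vision.snapshot(name): name is "scene" or "top" or "wrist"; returns (picture, depth): 384x512x3 uint8, blue, green, red; 384x512 float32, m along the optical axis (not along the pixel's ray), 0 where there is no reading.
- vision.calibration(name): a dict with "camera_matrix" (3x3 intrinsics, pixels), "camera_from_world" (4x4, takes a point from world to camera coordinates). Camera axes: x right, y down, z forward; pixel columns grow to the right and rows downward; lengths in m; the calibration is good to about 2 mm. A picture is of the moment at which its call begins: read the wrist's pose just before it. calibration takes no time and is no camera call; for the wrist camera it gives the pose at the moment of the call.
- manip.hand_in(): hands the job in; it is judged then, once.
The state is a dict: "clock": time; "joint_pos": joint angles; "joint_vel": joint speeds; "effort": joint torques, N m; "tcp_pos": TCP position; "orientation": TCP orientation; "ft_force": force on the tool from outside, world axes, zero at the start; "wrist_torque": the same for the moment, N m; "width": finger opening in m; "grip_force": force on a finger pad.
Only numpy, scipy, OpenCV 4.12 (cv2) and the standard library are available. Lean on these libraries where they do the work, as an engineer would, in place of code of your own. Each camera call takes 0.05 s, during which the arm holds its last target. There are 200 camera calls.

## Task

The grey storage caddy has toppled sideways against the crate with its lid hanging open. Push it back with your fingertips until it stands upright on its base, close to where it is now, and then push its lid fully shut. Only push: do not lift or carry the caddy, and leave the other things where they are.

Things in the scene. Friction and masses are not known exactly. Their poses are not given: they have to be found in the camera images.
- caddy: Toppled storage caddy: hollow grey plastic box 120 (x) x 80 (y) x 190 mm (z) without lid, about 0.8 kg. It leans about 38 degrees towards its own +y, its lower +y edge on the table, its +y face against the crate's rim. It tips back about that edge, and falls onto its base by itself once within about 25 degrees of upright. Origin: centre of underside.
- caddy_toe (a point): middle of the caddy's lower +y edge, on which it now stands (the tipping axis, along the caddy's x)
- caddy_heel (a point): middle of the caddy's lower -y edge, now off the table
- caddy_top_edge (a point): middle of the caddy's upper +y edge (the edge that overhangs the crate), 190 mm from caddy_toe; the clear place to push from the crate's side
- caddy_lid (a joint): angle of the caddy's hinged lid: 0 = shut, flat on the caddy's mouth; grows as it opens; starts open between 2.0 and 2.4 rad; stop at 2.6. The lid (120 x 80 mm, 6 mm thick, 25 g) stays where it is left by light friction, about 0.014 N m.
- lid_hinge (a point): middle of the lid's hinge line, on the caddy's upper -y edge, along the caddy's x; turns with the lid: its y axis points along the lid from hinge to free edge, its z axis out of the lid's outer face (up when shut)
- lid_edge (a point): middle of the lid's free edge on its outer face, 80 mm from the hinge; over the upper +y edge when shut
- crate: low open white plastic crate, 240 (x) x 160 (y) x 95 mm high, walls 5 mm, fixed; the caddy leans on its -y wall. Origin: centre of its underside.
- scoop_cup: Bystander: clear open measuring cup, 70 mm across, 60 mm high. Origin: centre of its underside.
- stain_jar: Bystander: round jar with a metal lid, 60 mm across, 75 mm high. Origin: centre of its underside.
- rinse_bottle: Bystander: white rinse-aid bottle, 64 mm across, 170 mm high. Origin: centre of its underside.
- soap_box: Bystander: cardboard soap box, 55 x 85 mm, 35 mm high. Origin: centre of its underside.
- clothes_peg: Bystander: wooden clothes peg lying flat, 75 x 10 mm, 13 mm high. Origin: centre of its underside.
- powder_can: Bystander: metal can, 72 mm across, 120 mm high. Origin: centre of its underside.
- lint_brush: Bystander: wooden lint brush lying in the crate, 170 mm long, 20 mm high, below the crate's rim. Origin: centre of its underside.

How it is judged:
By the outcome, as a careful person would: the job done as asked, in the order asked, and still so for the second after the job is handed in, with the robot touching nothing.
It also fails if it takes over 58 s, if anything falls off the work surface, if the arm or the gripper's body presses on something with over 40 N, if the wrist force passes 120 N, or if a joint passes its speed limit or range.

## Working session

There is one attempt and no reset: what is moved stays moved. The work goes in short steps, Python scripts to look and compute and a tool call to move; the robot and the scene stay as the last step left them, time stands still between calls to the robot, and variables do not carry over. Pictures are saved under pics/ and viewed, at most 10 in all, crops included, and the job is handed in when it is done.

Besides the shell and the picture viewer there is one more tool, called by a JSON object that holds its "fn" and its "kwargs", one argument or row to a line. step_arm: Moves the arm, as the interface text tells. Its arguments: {"type":"object","properties":{"steps":{"type":"array"}},"required":["steps"]}

```bash
mkdir -p pics; cat > h.py <<'E'
import numpy as np, cv2
from bench import manip, vision
from scipy.spatial.transform import Rotation as R
def snap(n,f=None):
    K=vision.calibration(n); im,d=vision.snapshot(n)
    if f: cv2.imwrite('pics/'+f,im)
    return im,d,np.array(K['camera_matrix']),np.array(K['camera_from_world'])
def cloud(d,K,T):
    v,u=np.indices(d.shape); p=np.stack([(u-K[0,2])/K[0,0]*d,(v-K[1,2])/K[1,1]*d,d],-1)
    return (p-T[:3,3])@T[:3,:3]
E
python3 - <<'E'
from h import *
o=manip.get_obs(); print({k:np.round(v,3) for k,v in o.items()})
a=snap('scene');b=snap('top')
cv2.imwrite('pics/a.png',a[0]);cv2.imwrite('pics/b.png',b[0])
np.savez('s.npz',a=a[0],ad=a[1],aK=a[2],aT=a[3],b=b[0],bd=b[1],bK=b[2],bT=b[3])
for x in(a,b):print(x[2],x[3],(x[1]>0).mean())
E
```

```text
{'clock': np.float64(0.0), 'joint_pos': array([ 1.087,  0.592,  0.048,  1.61 , -0.033,  0.943, -0.034]), 'joint_vel': array([ 0.002, -0.   ,  0.003,  0.001,  0.   ,  0.   ,  0.001]), 'effort': array([-0.0000e+00, -5.4869e+01,  1.5470e+00, -1.9813e+01,  9.0000e-03,
        9.0000e-03, -0.0000e+00]), 'tcp_pos': array([ 0.275, -0.67 ,  0.23 ]), 'orientation': array([-0.001,  0.981,  0.194, -0.   ]), 'ft_force': array([ 0.548, -0.02 ,  0.046]), 'wrist_torque': array([-0.011, -0.051,  0.006]), 'grip_force': np.float64(0.0), 'width': np.float64(0.085)}
[[383.87765275   0.         254.47376733]
 [  0.         383.87765275 192.63044019]
 [  0.           0.           1.        ]] [[ 0.33750774  0.94131521  0.00376869 -0.25913459]
 [ 0.71000594 -0.25193927 -0.65758511 -0.29311263]
 [-0.61804538  0.22461586 -0.75337084  1.51112936]
 [ 0.          0.          0.          1.        ]] 0.9961446126302084
[[412.9904676    0.         250.8794017 ]
 [  0.         412.9904676  191.40149383]
 [  0.           0.           1.        ]] [[-0.02570602 -0.99930786  0.0268888   0.06063028]
 [-0.99755671  0.02389456 -0.06564801  0.55453079]
 [ 0.06496007 -0.02851066 -0.99748049  0.99529808]
 [ 0.          0.          0.          1.        ]] 0.996124267578125
```

View pics/a.png

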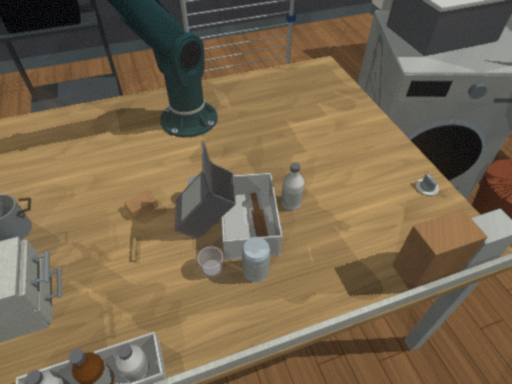

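View pics/b.png

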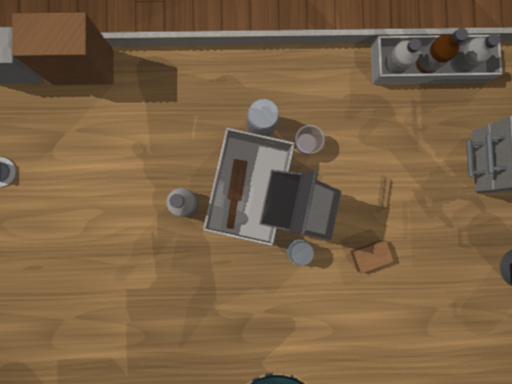

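The caddy leans left in the top view, with its dark mouth at about (287,200), its -y face at (320,208) and the lid around (310,185). The crate spans (205–293,130–243). Next I'll measure the details.

```bash
python3 - <<'E'
from h import *
s=np.load('s.npz')
A=cv2.resize(s['a'][130:290,150:310],(560,560),interpolation=cv2.INTER_CUBIC)
B=cv2.resize(s['b'][90:280,150:400],None,fx=3,fy=3,interpolation=cv2.INTER_CUBIC)
cv2.imwrite('pics/a2.png',A);cv2.imwrite('pics/b2.png',B)
p=cloud(s['bd'],s['bK'],s['bT'])
for v in range(120,262,6): print(v,' '.join('%3d'%(1000*p[v,u,2]) for u in range(160,400,6)))
for uv in [(227,130),(293,145),(272,243),(205,230),(263,115),(310,139),(181,202),(300,252),(373,256),(384,192)]: print(uv,np.round(p[uv[1],uv[0]],3))
E
```

```text
120   0   0   1   3   0  -4   0   0   3   2   1   0   1   1   3 117 119 120 120 122   3   2   2  -1   0   1   0   0   3   0   3   0   1   0   1   0   0   4   0   1
126   1   2   0  -2   0   3   5   3   1   1   3   1   3   1   2  89 113 120 118  99   2   0  -2  -2  59  57  -1   1   1   4   1   4  -1  -1   3   0   1  -1  -1   2
132   0   1   0   0  -1   0   0   4   0   0   2  96  76  94  94  38  77  86  74  -2   1   1  -1  63  18  19  37   5   0   0   0   1   2   2   0   1   2   1   3   1
138   0   2  -2   1   0   0  -1   0   3   1   2  73   6  24  40  54  69  90  94  91   1   0  -1   5   8   7  15  61   1  -1   0   0   1   2   0   0  -3   3  -2   0
144   0   1   4   4   0   0   3   3   3   3   2  36   5   4   5   8   5  17  32  46  63  80 1027   5   5   4  15  63  -1   0  -1  -1   0   1   1   2   1  -2   1   0
150   1   2   0   4   0   6   2   3   0   4   0   8   8   7   6   9   2   6   6   4   2   9  99  26   5   6  62   0   0   0  -1   0   4   1   0   0   2   0  -1   0
156   0   0   3   1   1   1   2   1   0   0  95   8   5   5   5   3   6   2   6   5   4  18   1   0   0  -1   1  -2
[... 2464 characters left out ...]
   0   0   1   1   1  19  36  35  33   0   0
252   0   0   0   0   0   0   3   2   2   2   1   1   2   0   3   0   1   3   0  -1   1  26  75  78  75  74   0  -1  -1   0  -2   0  24  34  34  37  33  35  36   1
258   0   2   2   3   3   3   0   1   0   2   1   0   0   0   4   2   1   3   3   0   0   0  74  73  74  76   0   1   3   0   0  -2   7  35  36  34  32  37  33   1
(227, 130) [0.693 0.1   0.092]
(293, 145) [ 0.654 -0.05   0.098]
(272, 243) [ 0.428 -0.002  0.005]
(205, 230) [0.467 0.154 0.094]
(263, 115) [0.719 0.018 0.121]
(310, 139) [ 0.685 -0.105  0.006]
(181, 202) [0.527 0.196 0.171]
(300, 252) [ 0.41  -0.06   0.078]
(373, 256) [ 0.392 -0.242  0.035]
(384, 192) [ 0.547 -0.284  0.012]
```

View pics/a2.png

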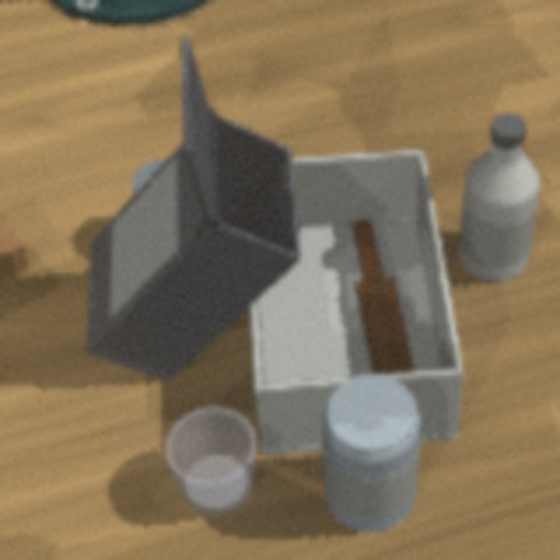

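View pics/b2.png

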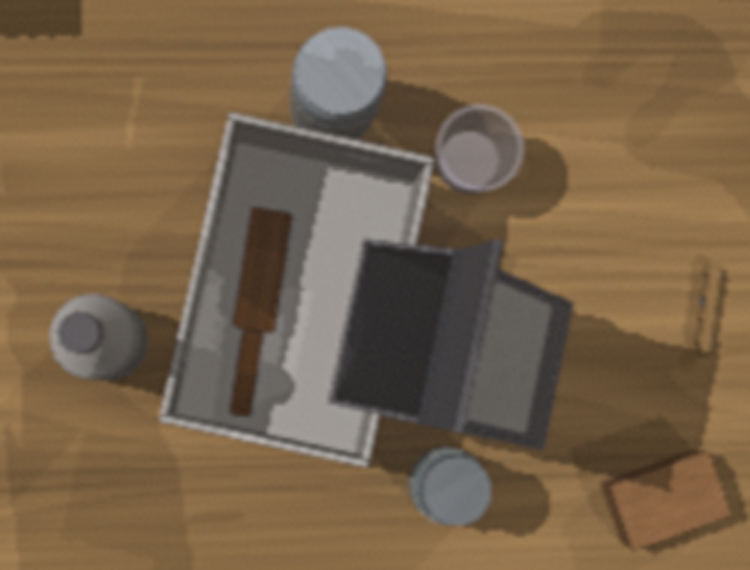

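The crops show the lid standing up and leaning to the -y side, with its ridge at about (485,300) in the top crop. The caddy's +y upper edge runs from (365,242) to (333,402) over the crate. The stain jar at (452,487) and the cup at (480,148) are close to its two ends.

```bash
cat > fit.py <<'E'
from h import *
def plane(P):
    for _ in range(6):
        c=P.mean(0);n=np.linalg.svd(P-c,full_matrices=False)[2][2];r=np.abs((P-c)@n)
        P=P[r<max(2.5*r.std(),.002)]
    return c,n*np.sign(n[2]),len(P)
E
python3 - <<'E'
from fit import *
s=np.load('s.npz');p=cloud(s['bd'],s['bK'],s['bT']);pa=cloud(s['ad'],s['aK'],s['aT'])
def reg(p,poly):
    m=np.zeros(p.shape[:2],np.uint8);cv2.fillPoly(m,[np.int32(poly)],1);return p[m>0]
b=lambda q:[(x/3+150,y/3+90) for x,y in q]; a=lambda q:[(x/3.5+150,y/3.5+130) for x,y in q]
F=plane(reg(p,b([(503,285),(555,310),(530,430),(480,420)])))
M=plane(reg(p,b([(372,255),(440,262),(415,400),(345,395)])))
L=plane(reg(p,b([(462,265),(488,265),(458,415),(432,400)])))
for k,(c,n,N) in dict(F=F,inside=M,lid=L).items(): print(k,N,c.round(4),n.round(3),'tilt',np.degrees(np.arccos(n[2])).round(1),'az',np.degrees(np.arctan2(n[1],n[0])).round(1))
# corners
def at(im,u,v): 
    q=p if im=='b' else pa; return q[int(round(v)),int(round(u))]
for nm,pts in dict(topedge=[(365,242),(333,402)],lidridge=[(497,243),(462,428)],lower=[(570,300),(545,445)]).items():
  for x,y in pts:
    u,v=x/3+150,y/3+90; w=p[int(v)-3:int(v)+4,int(u)-3:int(u)+4].reshape(-1,3)
    print(nm,(round(u),round(v)),w[w[:,2].argmax()].round(3))
# caddy pts extents along axis
n=F[1]; y=-np.array([n[0],n[1],0]);y/=np.linalg.norm(y); x=np.array([y[1],-y[0],0]); print('x',x.round(3),'y',y.round(3))
Q=np.vstack([p.reshape(-1,3),pa.reshape(-1,3)]); Q=Q[(np.abs(Q[:,0]-.53)<.16)&(Q[:,2]>.085)&(Q[:,2]<.3)&(Q[:,1]>-.2)&(Q[:,1]<.04)]
xx,yy=Q@x,Q@y
for z in np.arange(.09,.29,.02):
    k=np.abs(Q[:,2]-z)<.006; print(z.round(2),k.sum(),np.percentile(xx[k],[1,10,90,99]).round(3),np.percentile(yy[k],[1,10,50,90,99]).round(3))
E
```

```text
F 744 [ 0.504  -0.1077  0.1097] [-0.191 -0.766  0.614] tilt 52.1 az -104.0
inside 911 [ 0.5297 -0.0163  0.1066] [-0.188 -0.765  0.616] tilt 52.0 az -103.8
lid 446 [ 0.5186 -0.0446  0.2504] [0.239 0.963 0.126] tilt 82.8 az 76.0
topedge (272, 171) [0.589 0.003 0.157]
topedge (261, 224) [0.475 0.025 0.158]
lidridge (316, 171) [ 0.571 -0.064  0.281]
lidridge (304, 233) [ 0.468 -0.04   0.281]
lower (340, 190) [ 0.553 -0.153  0.069]
lower (332, 238) [ 0.447 -0.129  0.065]
x [ 0.97  -0.242  0.   ] y [ 0.242  0.97  -0.   ]
0.09 823 [0.416 0.462 0.653 0.662] [-0.002  0.002  0.1    0.156  0.194]
0.11 650 [0.457 0.465 0.575 0.664] [0.013 0.016 0.086 0.118 0.184]
0.13 708 [0.457 0.464 0.575 0.577] [0.029 0.031 0.095 0.133 0.137]
0.15 776 [0.456 0.46  0.574 0.577] [0.044 0.047 0.117 0.149 0.151]
0.17 227 [0.455 0.458 0.576 0.577] [0.063 0.064 0.095 0.126 0.133]
0.19 73 [0.455 0.456 0.575 0.577] [0.078 0.081 0.096 0.104 0.11 ]
0.21 163 [0.456 0.465 0.569 0.575] [0.083 0.086 0.087 0.089 0.091]
0.23 134 [0.457 0.469 0.567 0.576] [0.08  0.084 0.085 0.085 0.086]
0.25 136 [0.458 0.469 0.568 0.576] [0.077 0.081 0.082 0.083 0.083]
0.27 174 [0.457 0.471 0.567 0.575] [0.073 0.076 0.079 0.08  0.081]
```

```bash
cat > g.py <<'E'
from h import *
import sys
X=np.array([.97,-.242,0]);X/=np.linalg.norm(X);Y=np.array([-X[1],X[0],0])
def go(goals,pitch=0):
    o=manip.get_obs(); q=o['orientation'];r0=R.from_quat([*q[1:],q[0]]);p0=np.array(o['tcp_pos'])
    rg=R.from_matrix(np.stack([Y,X,[0,0,-1]],1))*R.from_euler('y',pitch,degrees=True)
    print('t',round(float(o['clock']),2),'caddy coords now',np.round([p0@X,p0@Y,p0[2]],3),'F',np.round(o['ft_force'],1),'w',o['width'])
    for g in goals:
        d=r0.inv().apply(g[0]*X+g[1]*Y+np.array([0,0,g[2]])-p0)/.04
        print(g,'rot',((r0.inv()*rg).as_rotvec(degrees=True)/6).round(2),'shift',d.round(2))
if __name__=='__main__': go(eval(sys.argv[1]),float(sys.argv[2]) if len(sys.argv)>2 else 0)
E
python3 g.py "[(.65,-.05,.42),(.516,.205,.42)]"
```

```text
t 0.1 caddy coords now [ 0.429 -0.583  0.23 ] F [ 0.   0.8 -0.3] w 0.08512173086835524
(0.65, -0.05, 0.42) rot [-0.02 -0.01 -8.94] shift [12.35 -7.48 -4.73]
(0.516, 0.205, 0.42) rot [-0.02 -0.01 -8.94] shift [ 13.43 -14.6   -4.72]
```

{"fn": "step_arm", "kwargs": {
  "steps": [0,0,-1,0,0,-2,40,0,0,-2,1,-0.6,-4,40,0,0,-3.4,3,-1.8,-4.7,40,0,0,-4.8,4,-2.4,-4.7,40,0,0,-6,5,-3,-4.7,40,0,0,-7.4,6,-3.6,-4.7,40,0,0,-8.9,7,-4.2,-4.7,40,0,0,-8.9,8,-4.9,-4.7,40,0,0,-8.9,9.2,-5.5,-4.7,40,0,0,-8.9,10.2,-6.2,-4.7,40,0,0,-8.9,11.3,-6.9,-4.7,40,0,0,-8.9,12.3,-7.5,-4.7,40]
}}

```text
clock: 1.3
tcp_pos: [0.5726, -0.2658, 0.4183]
orientation: [-0.0, 0.79, 0.614, -0.0]
ft_force: [-0.1, -0.2, -0.3]
width: 0.04
grip_force: 0.0
```

```bash
python3 g.py "[(.6,.1,.42),(.516,.205,.42),(.516,.205,.125)]"
```

```text
t 1.3 caddy coords now [ 0.62  -0.119  0.418] F [-0.1 -0.2 -0.3] w 0.03997579875195053
(0.6, 0.1, 0.42) rot [-0.01  0.   -0.05] shift [ 5.48 -0.52 -0.04]
(0.516, 0.205, 0.42) rot [-0.01  0.   -0.05] shift [ 8.09 -2.64 -0.04]
(0.516, 0.205, 0.125) rot [-0.01  0.   -0.05] shift [ 8.09 -2.63  7.33]
```

{"fn": "step_arm", "kwargs": {
  "steps": [0,0,0,0,0,0,40,0,0,0,0,0,0,40,0,0,0,0,0,0,40]
}}

```text
clock: 1.6
tcp_pos: [0.5711, -0.269, 0.4179]
orientation: [-0.0, 0.79, 0.613, -0.001]
ft_force: [-0.4, -0.1, -0.1]
width: 0.04
grip_force: 0.0
```

```bash
python3 g.py "[(.6,.1,.42),(.516,.205,.42),(.516,.205,.125)]"
```

```text
t 1.6 caddy coords now [ 0.619 -0.123  0.418] F [-0.4 -0.1 -0.1] w 0.039960873312504856
(0.6, 0.1, 0.42) rot [-0.01  0.01 -0.06] shift [ 5.57 -0.52 -0.06]
(0.516, 0.205, 0.42) rot [-0.01  0.01 -0.06] shift [ 8.18 -2.63 -0.06]
(0.516, 0.205, 0.125) rot [-0.01  0.01 -0.06] shift [ 8.19 -2.62  7.32]
```

So a call starts from the pose actually reached. Next: traverse, then descend.

{"fn": "step_arm", "kwargs": {
  "steps": [0,0,0,1.2,0,0,40,0,0,0,2.4,-0.1,0,40,0,0,0,3.6,-0.3,0,40,0,0,0,4.8,-0.6,0,40,0,0,0,5.9,-1,0,40,0,0,0,7,-1.6,0,40,0,0,0,7.8,-2.2,0,40,0,0,0,8.2,-2.6,0,40,0,0,0,8.2,-2.6,0,40,0,0,0,8.2,-2.6,0,40,0,0,0,8.2,-2.6,0,40]
}}

```text
clock: 2.7
tcp_pos: [0.553, 0.0728, 0.4183]
orientation: [0.001, 0.791, 0.612, -0.0]
ft_force: [0.9, 0.0, 0.1]
width: 0.0397
grip_force: 0.0
```

```bash
python3 g.py "[(.516,.205,.125)]"
```

```text
t 2.7 caddy coords now [0.519 0.205 0.418] F [0.9 0.  0.1] w 0.03974242717420788
(0.516, 0.205, 0.125) rot [ 0.    0.01 -0.09] shift [ 0.02 -0.07  7.33]
```

{"fn": "step_arm", "kwargs": {
  "steps": [0,0,0,0,-0.1,1,40,0,0,0,0,-0.1,2,40,0,0,0,0,-0.1,3,40,0,0,0,0,-0.1,4,40,0,0,0,0,-0.1,5,40,0,0,0,0,-0.1,6,40,0,0,0,0,-0.1,6.8,40,0,0,0,0,-0.1,7.3,40,0,0,0,0,-0.1,7.3,40,0,0,0,0,-0.1,7.3,40]
}}

```text
clock: 3.7
tcp_pos: [0.549, 0.0755, 0.1264]
orientation: [0.0, 0.79, 0.613, -0.0]
ft_force: [0.6, 0.1, 0.3]
width: 0.0394
grip_force: 0.0
```

```bash
python3 - <<'E'
from g import *
go([(.516,.165,.125),(.516,.09,.14)])
a=snap('scene')[0];cv2.imwrite('pics/c.png',cv2.resize(a[100:290,120:340],None,fx=2.5,fy=2.5))
E
```

```text
t 3.7 caddy coords now [0.514 0.206 0.126] F [0.6 0.1 0.3] w 0.0393933496404411
(0.516, 0.165, 0.125) rot [-0.    0.01 -0.07] shift [-1.03  0.05  0.04]
(0.516, 0.09, 0.14) rot [-0.    0.01 -0.07] shift [-2.91  0.06 -0.34]
```

View pics/c.png

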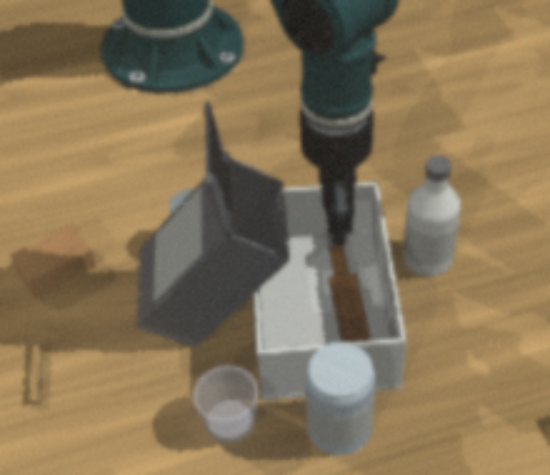

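The fingers, at about (340,235), hang inside the crate facing the caddy's edge at (285,250). Now I'll push slowly.

{"fn": "step_arm", "kwargs": {
  "steps": [0,0,0,-0.3,0,0,40,0,0,0,-0.6,0,0,40,0,0,0,-0.8,0,0,40,0,0,0,-1,0,0,40,0,0,0,-1.1,0,0,40,0,0,0,-1.2,0,0,40,0,0,0,-1.3,0,0,40,0,0,0,-1.4,0,0,40,0,0,0,-1.5,0,0,40,0,0,0,-1.6,0,0,40,0,0,0,-1.7,0,0,40,0,0,0,-1.8,0,0,40]
}}

```text
clock: 4.95
tcp_pos: [0.5304, 0.007, 0.1266]
orientation: [-0.0, 0.79, 0.614, 0.0]
ft_force: [-0.5, 3.7, 6.1]
width: 0.0401
grip_force: 0.0
```

```bash
cat > chk.py <<'E'
from fit import *
from g import X,Y,go
import sys
go([])
im,d,K,T=snap('top');a=snap('scene')
q=np.vstack([cloud(d,K,T).reshape(-1,3),cloud(*a[1:]).reshape(-1,3)])
q=q[(np.abs(q@X-.516)<.075)&(q[:,2]<.32)&(q[:,2]>.02)]
yy=q@Y;m=(yy>-.25)&(yy<.32);q=q[m];yy=yy[m];xx=q@X
for z in np.arange(.03,.3,.02):
    k=np.abs(q[:,2]-z)<.005
    if k.sum()>5: print(z.round(2),k.sum(),'x',np.percentile(xx[k],[2,98]).round(3),'y',np.percentile(yy[k],[1,5,20,50,80,95]).round(3))
if len(sys.argv)>1: cv2.imwrite('pics/'+sys.argv[1],np.hstack([cv2.resize(a[0][100:290,120:320],(400,380)),cv2.resize(im[90:280,190:390],(400,380))]))
E
python3 chk.py
```

```text
t 4.95 caddy coords now [0.513 0.135 0.127] F [-0.5  3.7  6.1] w 0.04011669004224622
0.03 870 x [0.443 0.587] y [-0.176 -0.164 -0.112  0.213  0.227  0.264]
0.05 205 x [0.448 0.583] y [-0.032 -0.031 -0.029  0.023  0.264  0.308]
0.07 200 x [0.447 0.579] y [-0.021 -0.02  -0.016  0.058  0.264  0.307]
0.09 348 x [0.445 0.584] y [-0.01  -0.009  0.022  0.112  0.267  0.306]
0.11 286 x [0.444 0.577] y [0.001 0.002 0.022 0.087 0.307 0.315]
0.13 272 x [0.453 0.577] y [0.011 0.012 0.017 0.081 0.312 0.318]
0.15 228 x [0.458 0.577] y [0.023 0.023 0.031 0.082 0.111 0.115]
0.17 199 x [0.457 0.577] y [0.034 0.036 0.053 0.084 0.117 0.318]
0.19 96 x [0.457 0.577] y [0.047 0.047 0.06  0.073 0.125 0.146]
0.21 134 x [0.459 0.576] y [0.048 0.052 0.052 0.055 0.123 0.148]
0.23 262 x [0.447 0.58 ] y [0.044 0.046 0.048 0.132 0.142 0.148]
0.25 114 x [0.464 0.576] y [0.036 0.039 0.041 0.041 0.127 0.142]
0.27 206 x [0.472 0.575] y [0.032 0.033 0.034 0.036 0.138 0.164]
0.29 103 x [0.527 0.552] y [0.1   0.103 0.117 0.134 0.154 0.167]
```

{"fn": "step_arm", "kwargs": {
  "steps": [0,0,0,-0.1,0,-0.1,40,0,0,0,-0.2,0,-0.2,40,0,0,0,-0.3,0,-0.25,40,0,0,0,-0.4,0,-0.3,40,0,0,0,-0.5,0,-0.35,40,0,0,0,-0.6,0,-0.4,40]
}}

```text
clock: 5.65
tcp_pos: [0.5244, -0.0165, 0.1427]
orientation: [0.0, 0.789, 0.614, -0.0]
ft_force: [0.2, 0.2, 0.1]
width: 0.0398
grip_force: 0.0
```

```bash
python3 chk.py
```

```text
t 5.65 caddy coords now [0.513 0.111 0.143] F [0.2 0.2 0.1] w 0.03980256448567966
0.03 881 x [0.443 0.588] y [-0.177 -0.16   0.024  0.215  0.228  0.264]
0.05 169 x [0.446 0.585] y [-0.051 -0.041 -0.005  0.026  0.298  0.313]
0.07 192 x [0.446 0.579] y [-0.056 -0.051 -0.022  0.023  0.264  0.308]
0.09 361 x [0.444 0.586] y [-0.06  -0.056 -0.03   0.113  0.267  0.303]
0.11 285 x [0.445 0.577] y [-0.064 -0.062 -0.051  0.014  0.306  0.315]
0.13 283 x [0.454 0.577] y [-0.068 -0.067 -0.056 -0.026  0.311  0.318]
0.15 261 x [0.457 0.577] y [-0.072 -0.071 -0.06  -0.042  0.006  0.008]
0.17 313 x [0.457 0.577] y [-0.076 -0.075 -0.067 -0.041  0.003  0.318]
0.19 842 x [0.457 0.576] y [-0.105 -0.099 -0.091 -0.071 -0.041 -0.002]
0.21 818 x [0.464 0.574] y [-0.146 -0.142 -0.133 -0.106 -0.096 -0.088]
0.23 428 x [0.46  0.577] y [-0.136 -0.135 -0.133 -0.129 -0.125  0.118]
0.25 191 x [0.448 0.578] y [0.092 0.098 0.106 0.113 0.119 0.124]
0.27 42 x [0.528 0.553] y [0.08  0.087 0.101 0.112 0.123 0.139]
0.29 98 x [0.481 0.552] y [0.075 0.078 0.09  0.115 0.136 0.145]
```

{"fn": "step_arm", "kwargs": {
  "steps": [0,0,0,0,0,0,40,0,0,0,0,0,0,40,0,0,0,0,0,0,40,0,0,0,0,0,0,40,0,0,0,0,0,0,40,0,0,0,0,0,0,40,0,0,0,0,0,0,40]
}}

```text
clock: 6.45
tcp_pos: [0.5246, -0.016, 0.1425]
orientation: [-0.0, 0.789, 0.614, -0.0]
ft_force: [-0.0, 0.4, 0.2]
width: 0.0401
grip_force: 0.0
```

```bash
python3 chk.py d.png; python3 g.py "[(.516,.111,.42),(.516,-.21,.42)]"
```

```text
t 6.45 caddy coords now [0.513 0.111 0.143] F [-0.   0.4  0.2] w 0.040061809910382884
0.03 897 x [0.443 0.588] y [-0.174 -0.16  -0.027  0.213  0.228  0.264]
0.05 146 x [0.445 0.585] y [-0.041 -0.034 -0.005  0.189  0.298  0.311]
0.07 204 x [0.448 0.579] y [-0.038 -0.035 -0.018  0.021  0.264  0.307]
0.09 330 x [0.444 0.586] y [-0.039 -0.03   0.002  0.264  0.268  0.306]
0.11 265 x [0.445 0.577] y [-0.041 -0.035 -0.013  0.041  0.307  0.315]
0.13 215 x [0.453 0.577] y [-0.041 -0.04  -0.025  0.012  0.315  0.318]
0.15 195 x [0.457 0.577] y [-0.041 -0.041 -0.029  0.003  0.041  0.105]
0.17 232 x [0.457 0.577] y [-0.041 -0.041 -0.032 -0.     0.036  0.318]
0.19 417 x [0.457 0.577] y [-0.053 -0.05  -0.042 -0.019  0.039  0.044]
0.21 645 x [0.463 0.574] y [-0.086 -0.083 -0.078 -0.069 -0.058  0.103]
0.23 713 x [0.463 0.576] y [-0.115 -0.113 -0.109 -0.102 -0.088  0.098]
0.25 197 x [0.448 0.578] y [0.094 0.101 0.108 0.114 0.12  0.125]
0.27 39 x [0.53  0.552] y [0.085 0.091 0.103 0.113 0.127 0.142]
0.29 100 x [0.484 0.552] y [0.076 0.083 0.095 0.118 0.137 0.145]
t 6.55 caddy coords now [0.513 0.111 0.143] F [-0.   0.5 -0.3] w 0.03989771891935555
(0.516, 0.111, 0.42) rot [-0.    0.   -0.04] shift [-0.01  0.08 -6.94]
(0.516, -0.21, 0.42) rot [-0.    0.   -0.04] shift [-8.04  0.11 -6.94]
```

View pics/d.png

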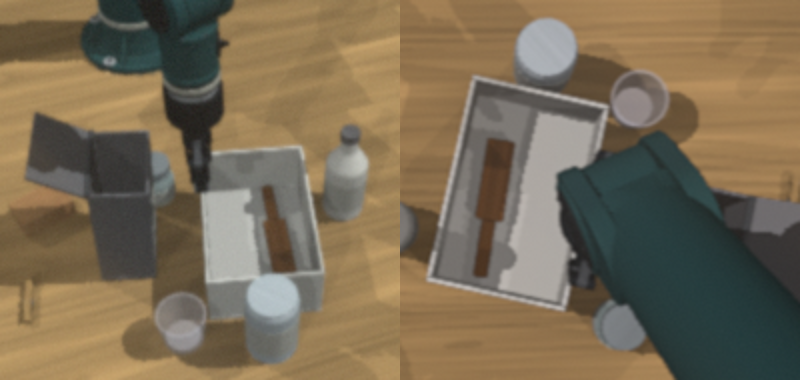

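The caddy now stands upright. In the left panel its body is at (125,205), and the lid is open towards -y with its edge at about (35,150). The crate and the bystanders have not moved. Next I lift, go over to the lid's outer side, and descend.

{"fn": "step_arm", "kwargs": {
  "steps": [0,0,0,0.2,0,-1.2,40,0,0,0,0.2,0,-2.4,40,0,0,0,0.2,0,-3.6,40,0,0,0,0.2,0,-4.8,40,0,0,0,0,0,-6,40,0,0,0,-1,0,-6.5,40,0,0,0,-2.2,0,-6.5,40,0,0,0,-3.4,0,-6.5,40,0,0,0,-4.5,0,-6.5,40,0,0,0,-5.7,0,-6.5,40,0,0,0,-6.9,0,-6.5,40,0,0,0,-6.9,0,-6.5,40]
}}

```text
clock: 7.75
tcp_pos: [0.4528, -0.292, 0.4019]
orientation: [0.001, 0.793, 0.609, -0.002]
ft_force: [-0.7, -0.5, -0.7]
width: 0.04
grip_force: 0.0
```

```bash
python3 chk.py; python3 g.py "[(.516,-.165,.4),(.516,-.165,.215)]"
```

```text
t 7.75 caddy coords now [ 0.51  -0.174  0.402] F [-0.7 -0.5 -0.7] w 0.040024652092220094
0.03 1051 x [0.442 0.587] y [-0.176 -0.162 -0.112  0.21   0.226  0.264]
0.05 271 x [0.451 0.578] y [-0.042 -0.042 -0.036  0.035  0.264  0.307]
0.07 303 x [0.45  0.578] y [-0.043 -0.042 -0.035  0.022  0.264  0.307]
0.09 500 x [0.446 0.586] y [-0.042 -0.042 -0.019  0.111  0.265  0.3  ]
0.11 371 x [0.445 0.577] y [-0.043 -0.042 -0.041  0.024  0.304  0.314]
0.13 346 x [0.456 0.577] y [-0.042 -0.042 -0.041  0.011  0.035  0.317]
0.15 309 x [0.456 0.577] y [-0.043 -0.042 -0.042 -0.003  0.034  0.034]
0.17 356 x [0.457 0.577] y [-0.043 -0.042 -0.042 -0.003  0.034  0.318]
0.19 993 x [0.456 0.576] y [-0.058 -0.054 -0.05  -0.042  0.03   0.034]
0.21 843 x [0.458 0.574] y [-0.09  -0.087 -0.084 -0.079 -0.073 -0.069]
0.23 642 x [0.458 0.573] y [-0.116 -0.115 -0.113 -0.109 -0.105 -0.102]
t 7.85 caddy coords now [ 0.511 -0.166  0.402] F [-0.3  0.5  0.7] w 0.03979806407768388
(0.516, -0.165, 0.4) rot [-0.01 -0.01 -0.08] shift [0.02 0.12 0.05]
(0.516, -0.165, 0.215) rot [-0.01 -0.01 -0.08] shift [0.02 0.12 4.68]
```

Descend, then push slowly in +y.

{"fn": "step_arm", "kwargs": {
  "steps": [0,0,0,0,0.1,1,40,0,0,0,0,0.1,2,40,0,0,0,0,0.1,3,40,0,0,0,0,0.1,4,40,0,0,0,0,0.1,4.7,40,0,0,0,0,0.1,4.7,40,0,0,0,0,0.1,4.7,40]
}}

```text
clock: 8.55
tcp_pos: [0.4614, -0.283, 0.215]
orientation: [-0.0, 0.789, 0.615, 0.0]
ft_force: [0.9, -0.3, 0.5]
width: 0.0401
grip_force: 0.0
```

{"fn": "step_arm", "kwargs": {
  "steps": [0,0,0,0.3,0,0,40,0,0,0,0.6,0,0,40,0,0,0,0.8,0,0,40,0,0,0,1,0,0,40,0,0,0,1.2,0,0,40,0,0,0,1.4,0,0,40,0,0,0,1.6,0,0,40,0,0,0,1.8,0,0,40,0,0,0,2,0,0,40,0,0,0,2.2,0,0,40,0,0,0,2.4,0,0,40,0,0,0,2.6,0,0,40]
}}

```text
clock: 9.75
tcp_pos: [0.4869, -0.1836, 0.2152]
orientation: [0.001, 0.79, 0.614, 0.0]
ft_force: [-0.5, 0.1, 0.4]
width: 0.04
grip_force: 0.0
```

```bash
python3 chk.py e.png
```

```text
t 9.75 caddy coords now [ 0.517 -0.06   0.215] F [-0.5  0.1  0.4] w 0.0399668933185016
0.03 1008 x [0.443 0.588] y [-0.178 -0.16  -0.103  0.211  0.226  0.264]
0.05 217 x [0.447 0.584] y [-0.035 -0.033  0.001  0.046  0.264  0.308]
0.07 247 x [0.448 0.579] y [-0.029 -0.028  0.009  0.05   0.264  0.305]
0.09 483 x [0.447 0.585] y [-0.023 -0.008  0.037  0.112  0.265  0.301]
0.11 309 x [0.444 0.578] y [-0.016 -0.011  0.019  0.063  0.306  0.314]
0.13 263 x [0.455 0.577] y [-0.009 -0.005  0.02   0.06   0.313  0.318]
0.15 226 x [0.457 0.577] y [-0.003 -0.002  0.02   0.052  0.075  0.077]
0.17 253 x [0.457 0.577] y [0.002 0.011 0.029 0.068 0.082 0.318]
0.19 214 x [0.455 0.577] y [0.012 0.016 0.029 0.052 0.069 0.085]
0.21 626 x [0.457 0.573] y [0.001 0.003 0.006 0.01  0.014 0.016]
0.23 559 x [0.458 0.574] y [-0.062 -0.018 -0.014 -0.011 -0.007 -0.005]
0.25 556 x [0.458 0.574] y [-0.049 -0.034 -0.032 -0.029 -0.026 -0.023]
0.27 219 x [0.465 0.57 ] y [-0.066 -0.064 -0.061 -0.053 -0.047 -0.042]
0.29 127 x [0.461 0.577] y [-0.074 -0.065 -0.054 -0.048 -0.044 -0.042]
```

View pics/e.png

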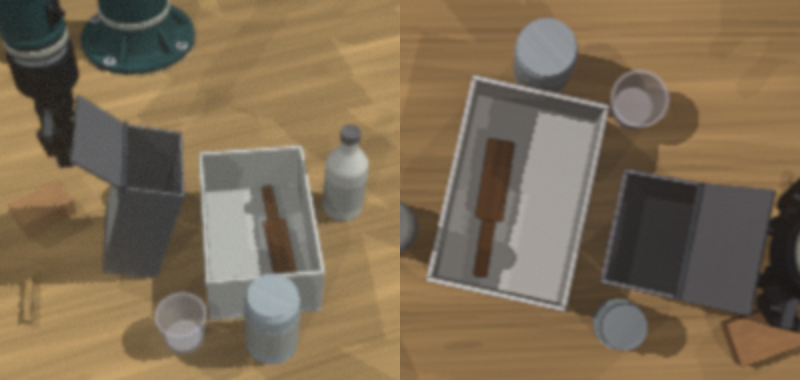

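The push jammed at the lid's free edge, because the lid is too flat there for a horizontal push, and the caddy is tipped about 17° towards +y (left panel, top at (150,150)). I'll lower it back gently along the same path.

{"fn": "step_arm", "kwargs": {
  "steps": [0,0,0,-0.2,0,0,40,0,0,0,-0.4,0,0,40,0,0,0,-0.6,0,0,40,0,0,0,-0.8,0,0,40,0,0,0,-1,0,0,40,0,0,0,-1.2,0,0,40,0,0,0,-1.4,0,0,40,0,0,0,-1.6,0,0,40,0,0,0,-1.8,0,0,40,0,0,0,-2,0,0,40,0,0,0,-2.3,0,0,40,0,0,0,-2.6,0,0,40]
}}

```text
clock: 11.05
tcp_pos: [0.4602, -0.2854, 0.2145]
orientation: [0.0, 0.789, 0.614, -0.0]
ft_force: [-0.6, 0.3, 0.3]
width: 0.0401
grip_force: 0.0
```

```bash
python3 chk.py; python3 g.py "[(.516,-.2,.30)]" 45;python3 g.py "[(.516,-.2,.30)]" -45
```

```text
t 11.05 caddy coords now [ 0.516 -0.166  0.215] F [-0.6  0.3  0.3] w 0.040060461406620604
0.03 1087 x [0.442 0.588] y [-0.179 -0.165 -0.124  0.208  0.224  0.264]
0.05 278 x [0.446 0.579] y [-0.043 -0.042 -0.038  0.035  0.264  0.308]
0.07 303 x [0.45  0.579] y [-0.042 -0.042 -0.041  0.013  0.264  0.305]
0.09 532 x [0.446 0.584] y [-0.043 -0.042 -0.016  0.111  0.265  0.3  ]
0.11 377 x [0.446 0.577] y [-0.043 -0.042 -0.036  0.021  0.304  0.314]
0.13 347 x [0.456 0.577] y [-0.043 -0.042 -0.042  0.006  0.035  0.317]
0.15 304 x [0.458 0.577] y [-0.043 -0.042 -0.042 -0.006  0.034  0.034]
0.17 362 x [0.458 0.577] y [-0.043 -0.042 -0.042 -0.004  0.034  0.317]
0.19 733 x [0.455 0.576] y [-0.047 -0.046 -0.043 -0.014  0.031  0.034]
0.21 200 x [0.459 0.575] y [-0.053 -0.051 -0.05  -0.05  -0.049 -0.048]
0.23 310 x [0.46  0.574] y [-0.173 -0.168 -0.157 -0.054 -0.053 -0.052]
0.25 289 x [0.458 0.575] y [-0.163 -0.159 -0.059 -0.058 -0.057 -0.056]
0.27 617 x [0.46  0.571] y [-0.175 -0.171 -0.163 -0.066 -0.062 -0.06 ]
0.29 195 x [0.458 0.577] y [-0.178 -0.172 -0.161 -0.154 -0.15  -0.148]
t 11.15 caddy coords now [ 0.515 -0.167  0.214] F [ 0.1 -0.4 -0.7] w 0.040190638353117966
(0.516, -0.2, 0.3) rot [ 0.03  7.51 -0.07] shift [-0.82  0.02 -2.14]
t 11.15 caddy coords now [ 0.515 -0.167  0.214] F [ 0.1 -0.4 -0.7] w 0.040190638353117966
(0.516, -0.2, 0.3) rot [-0.03 -7.49 -0.07] shift [-0.82  0.02 -2.14]
```

The caddy is upright again, and the lid is now almost vertical with its edge at (-.063,.27). A horizontal push will work from here.

{"fn": "step_arm", "kwargs": {
  "steps": [0,0,0,0.8,0,0,40,0,0,0,1.5,0,0,40,0,0,0,2,0,0,40,0,0,0,2.2,0,0,40,0,0,0,2.4,0,0,40,0,0,0,2.6,0,0,40,0,0,0,2.8,0,0,40,0,0,0,2.9,0,0,40,0,0,0,3,0,0,40,0,0,0,3.1,0,0,40]
}}

```text
clock: 12.15
tcp_pos: [0.491, -0.1644, 0.2145]
orientation: [0.0, 0.79, 0.614, -0.0]
ft_force: [-0.4, 0.1, 0.2]
width: 0.0399
grip_force: 0.1
```

```bash
python3 chk.py
```

```text
t 12.15 caddy coords now [ 0.516 -0.041  0.214] F [-0.4  0.1  0.2] w 0.03994353284288739
0.03 1076 x [0.442 0.587] y [-0.179 -0.167 -0.123  0.209  0.224  0.245]
0.05 269 x [0.446 0.585] y [-0.043 -0.042 -0.036  0.035  0.264  0.305]
0.07 239 x [0.449 0.578] y [-0.042 -0.036 -0.015  0.034  0.264  0.307]
0.09 455 x [0.447 0.586] y [-0.041 -0.03   0.007  0.112  0.266  0.3  ]
0.11 310 x [0.444 0.576] y [-0.042 -0.035 -0.008  0.035  0.306  0.315]
0.13 247 x [0.454 0.577] y [-0.042 -0.034 -0.005  0.034  0.313  0.318]
0.15 207 x [0.458 0.577] y [-0.044 -0.041 -0.009  0.02   0.034  0.035]
0.17 213 x [0.457 0.577] y [-0.043 -0.034 -0.004  0.029  0.034  0.318]
0.19 380 x [0.455 0.577] y [-0.048 -0.03   0.003  0.031  0.033  0.034]
0.21 191 x [0.457 0.575] y [-0.042 -0.041 -0.039 -0.036 -0.034 -0.031]
0.23 342 x [0.458 0.574] y [-0.043 -0.033 -0.024 -0.02  -0.017 -0.014]
0.25 478 x [0.458 0.573] y [-0.035 -0.01  -0.004  0.     0.004  0.006]
0.27 173 x [0.466 0.57 ] y [-0.048 -0.045 -0.042 -0.036 -0.029 -0.027]
0.29 127 x [0.46  0.577] y [-0.055 -0.051 -0.037 -0.029 -0.024 -0.022]
```

{"fn": "step_arm", "kwargs": {
  "steps": [0,0,0,0.15,0,0,40,0,0,0,0.3,0,0,40,0,0,0,0.45,0,0,40,0,0,0,0.6,0,0,40,0,0,0,0.75,0,0,40,0,0,0,0.9,0,0,40,0,0,0,1.05,0,0,40,0,0,0,1.2,0,0,40,0,0,0,1.3,0,0,40,0,0,0,1.3,0,0,40]
}}

```text
clock: 13.25
tcp_pos: [0.5041, -0.1131, 0.2146]
orientation: [-0.0, 0.789, 0.614, 0.0]
ft_force: [-0.1, -0.5, 0.5]
width: 0.04
grip_force: 0.0
```

```bash
python3 chk.py | awk 'NR==1||/^0\.(07|15|19|21|23)/'
```

```text
t 13.25 caddy coords now [0.516 0.012 0.215] F [-0.1 -0.5  0.5] w 0.040040549990524116
0.07 231 x [0.448 0.581] y [-0.042 -0.035 -0.01   0.035  0.264  0.305]
0.15 162 x [0.46  0.577] y [-0.043 -0.037 -0.011  0.034  0.034  0.035]
0.19 342 x [0.457 0.576] y [-0.049 -0.048 -0.034  0.031  0.033  0.034]
0.21 259 x [0.457 0.576] y [-0.018 -0.013 -0.005  0.01   0.02   0.029]
0.23 42 x [0.484 0.55 ] y [0.002 0.004 0.011 0.02  0.023 0.024]
```

Now press down slowly while watching the force.

{"fn": "step_arm", "kwargs": {
  "steps": [0,0,0,0,0,0.1,40,0,0,0,0,0,0.2,40,0,0,0,0,0,0.3,40,0,0,0,0,0,0.4,40,0,0,0,0,0,0.45,40,0,0,0,0,0,0.45,40]
}}

```text
clock: 13.95
tcp_pos: [0.5035, -0.1139, 0.1961]
orientation: [-0.0, 0.789, 0.614, -0.0]
ft_force: [-0.0, 0.3, -0.0]
width: 0.0402
grip_force: 0.0
```

{"fn": "step_arm", "kwargs": {
  "steps": [0,0,0,0,0,0.05,40,0,0,0,0,0,0.1,40,0,0,0,0,0,0.1,40]
}}

```text
clock: 14.25
tcp_pos: [0.5042, -0.114, 0.1942]
orientation: [0.0, 0.79, 0.614, -0.0]
ft_force: [-3.0, 0.5, 12.5]
width: 0.0398
grip_force: 6.0
```

{"fn": "step_arm", "kwargs": {
  "steps": [0,0,0,0,0,0,40,0,0,0,0,0,-0.3,40,0,0,0,0,0,-1,40,0,0,0,0,0,-2,40,0,0,0,-0.5,0,-3,40,0,0,0,-1.5,0,-4,40,0,0,0,-2.7,0,-4,40,0,0,0,-3.9,0,-4,40,0,0,0,-5,0,-4,40,0,0,0,-6,0,-4,40,0,0,0,-6,0,-4,40]
}}

```text
clock: 15.35
tcp_pos: [0.4412, -0.3539, 0.3527]
orientation: [0.001, 0.793, 0.609, -0.002]
ft_force: [0.6, 0.2, -0.7]
width: 0.0398
grip_force: 0.0
```

```bash
python3 chk.py f.png; python3 - <<'E'
from fit import *
from g import X,Y
p=cloud(*snap('top')[1:]).reshape(-1,3);p=p[(p[:,2]>.15)&(np.abs(p@X-.516)<.055)&(np.abs(p@Y+.003)<.036)]
c,n,N=plane(p);print(c.round(4),N,'lid tilt about x deg',np.degrees(np.arcsin(n@Y)).round(2),np.degrees(np.arcsin(n@X)).round(2))
E
```

```text
t 15.35 caddy coords now [ 0.514 -0.237  0.353] F [ 0.6  0.2 -0.7] w 0.03979268568284063
0.03 1052 x [0.442 0.587] y [-0.178 -0.166 -0.132  0.21   0.225  0.264]
0.05 203 x [0.446 0.586] y [-0.043 -0.033  0.013  0.035  0.264  0.308]
0.07 212 x [0.446 0.581] y [-0.042 -0.03   0.006  0.035  0.264  0.307]
0.09 402 x [0.445 0.585] y [-0.039 -0.02   0.035  0.114  0.266  0.303]
0.11 250 x [0.443 0.577] y [-0.042 -0.027  0.018  0.035  0.308  0.316]
0.13 192 x [0.455 0.578] y [-0.042 -0.031  0.001  0.035  0.315  0.318]
0.15 152 x [0.458 0.577] y [-0.043 -0.037 -0.012  0.034  0.034  0.035]
0.17 188 x [0.457 0.577] y [-0.043 -0.035 -0.006  0.034  0.034  0.319]
0.19 885 x [0.458 0.576] y [-0.049 -0.048 -0.037 -0.01   0.023  0.034]
[ 0.4995 -0.1281  0.1968] 1599 lid tilt about x deg -0.0 0.02
```

View pics/f.png

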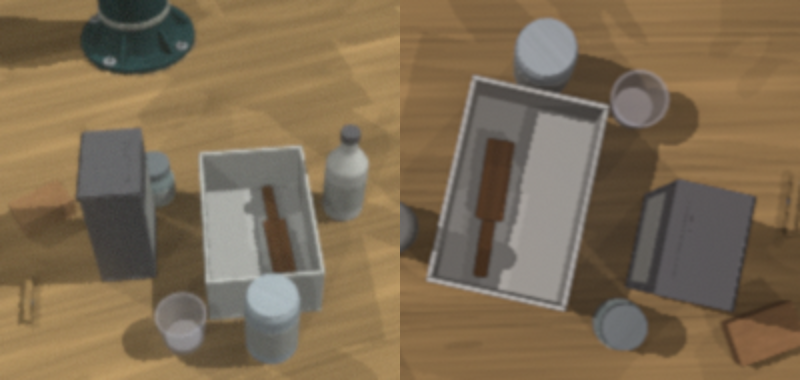

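The caddy stands upright at (120,205) in the left panel. Its lid is flat at z=0.197 with 0.0° tilt, the bystanders are where they were, and the arm is clear.

```bash
python3 -c "
from bench import manip
print(manip.hand_in())"
```

```text
the job is handed in; nothing more can be done
None
```

The caddy stands upright on its base about 5 mm from where it leaned, and its lid is fully shut; my first lid push jammed and tipped it about 17° before I eased it back. The other things look unmoved, and I handed the job in after about 15 s with the arm clear.

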